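# Set the cheese slicer's thickness dial

## Robot

A 6-joint arm with a two-finger parallel gripper is mounted at the origin on the work surface. World frame = base frame: x ahead of the robot, y to its left, z up, the work surface at z = 0. Lengths are in m, angles in rad, forces in N, time in s.
With the tool pointing down it reaches from about 0.25 to 0.725 m from the base axis. Payload 9.7 kg.
Tool frame: the origin (TCP) lies on the centre line of the jaws, within the pads' length; the fingertips stand 8 mm ahead of it and the grasp point (between the pads) lies 11 mm behind it; y points along the fingers, z is the direction in which the jaws open and shut, and the axes are right-handed (so a half turn about y gives the same grasp; the last joint's range is limited). The gripper opens to 85 mm and grips with 20 to 120 N. Pads are 22 mm wide; open, the fingers measure 114 mm over their backs; the gripper's body (76 mm by 85 mm) begins 54 mm behind the grasp point. The pads swing forward as they close: fully open they stand 13 mm farther back than shut.
Start: joints at [-1.135, 0.087, 0.176, 1.66, 0, 1.571], TCP at [0.232, -0.499, 0.239] pointing down, gripper open.
Joint ranges: [-3.13, 3.13], [-0.85, 1.81], [-1.15, 1.24], [-2.2, 2.28], [-1.44, 1.52], [-3.14, 3.14]. Speed limits (rad/s): [2.22, 2.22, 2.57, 3.14, 3.14, 3.14].

## Interface

Orientations are given as a unit quaternion [x, y, z, w].
In Python, from cell import state, get_image, calibration, hand_in gives the robot as it stands. The module is installed in compiled form; this text tells all that it offers.
- The arm moves only by the shell command python3 -m handwheel 'ROWS' [OPENING] [FORCE]. ROWS is JSON, a list of rows, each a list of 2 entries, a list of its own where there are three numbers: the shift along the tool's x, y, z in units of 25 mm (1.0 is 25 mm), then the turn about the tool's y in units of 5 degrees (1.0 is 5 degrees). In form: [[[dx, dy, dz], spin], ...]. A call has 1 to 20 rows; each row shifts and turns the pose as measured when the row begins, along the tool's axes as they then stand; what a row does not reach is not made up. A row lasts 1/10 s, in which the tool goes at most 50 mm and 8.59 degrees, less where a joint would pass 70% of its speed; a pose out of reach is approached as far as the arm can. A call is refused whole if a number of a shift passes 1 or a number of a turn 1, either way. A call with a gripper value outside its range is refused whole. OPENING is the opening, from 0 (shut) to 1 (fully open), set as the call begins (- or left out, the last holds). The fingers move at their own pace and stop on an object; FORCE is the grip in N (left out, the last holds). Time passes only in rows, so rows that do not move let the fingers close. It gives the time, the measured TCP pose, the force and the opening at its end, in the units of the state.
- state(): the state, without advancing time (a new reading comes with each control period).
- get_image(name): name is "scene" or "top"; returns (picture, depth): 384x512x3 uint8, red, green, blue; 384x512 float32, m along the optical axis (not along the pixel's ray), 0 where there is no reading.
- calibration(name): a dict with "K" (3x3 intrinsics, pixels), "extrinsics" (4x4, takes a point from world to camera coordinates). Camera axes: x right, y up, looking along -z (the intrinsics and any distortion apply to the point x, -y, -z); pixel columns grow to the right and rows downward; lengths in m; the calibration is good to about 2 mm. A picture is of the moment at which its call begins. calibration takes no time and is no camera call.
- hand_in(): hands the job in, once; it reports no verdict.
The state is a dict: "clock": time; "joint_pos": joint angles; "qvel": joint speeds; "joint_efforts": joint torques, N m; "eef_pos": TCP position; "tool_rot": TCP orientation; "wrist_force": force on the tool from outside, world axes, zero at the start; "wrist_torque": the same for the moment, N m; "width": finger opening in m.
Only numpy, scipy, OpenCV 4.12 (cv2) and the standard library are available. Lean on these libraries where they do the work, as an engineer would, in place of code of your own. Each camera call takes 0.05 s, during which the arm holds its last target.

## Task

Zero the cheese slicer and set it for thick slices: turn the red dial on its deck clockwise until it stops, then turn it back anticlockwise by three clicks (one click per black mark on its scale) and let go. Leave the black timer dial of the tray sealer as it is, and do not push aside or knock over the amber honey jar.

Things in the scene. Friction and masses are not known exactly. Their poses are not given: they have to be found in the camera images.
- gauge_dial (a joint): Angle (rad) of the slicer's red dial about its vertical axis. 0: clockwise stop (seen from above), pointer at the broad green mark; grows anticlockwise to a far stop at 2.2. One click is 25 degrees (0.436), marked black on the white ring: three clicks = 1.309. Starts at 0.45 to 1.0. Friction (0.08 N m) holds it where left; clicks are only marked: no detents, nothing to feel.
- dial_grip (a point): Grip point on the red dial's axis, 99 mm above the counter; turns with it, x along its grip bar, white pointer at +x, z up. Bar 60 x 14 mm, 36 high: 13 mm above this point, 23 below, on a 68 mm round skirt. Dial sits near one end of the fixed aluminium slicer (240 x 320 mm, deck 57 mm high); cheese piece (103 high) over 100 mm off, upright blade (240 high) and motor 115 mm and more.
- timer_tip (a point): Outer end of the white line on top of the tray sealer's black timer dial, 22 mm from that dial's axis, 119 mm above the counter. Black bar 46 x 14 mm on a 48 mm disc; it turns, but is not to be turned. The sealer is a fixed steel box, 230 x 280 x 75 mm, with a dark raised plate, left or right of the slicer.
- honey_jar: Loose amber glass jar with a brass lid, 64 mm diameter, 85 mm high, 0.2 to 0.4 kg, standing on the counter beyond the slicer, seen from the robot. Origin at the centre of its underside, z up.
Things that resemble listed ones, but are neither listed nor needed, are in the scene too. There is more than one size of the honey_jar; the job needs the smallest.

How it is judged:
On the way:
1. the red dial is turned clockwise to its stop (within 10 degrees) (value of joint gauge_dial below 0.175 rad), for 0.2 s.
At the end, for the whole second after the job is handed in: After having been at its clockwise stop, the red dial rests three clicks (75 degrees) anticlockwise from the stop, within 10 degrees, and is let go; the sealer's timer pointer is within 8 mm of where it was, and the honey jar stands upright within 30 mm of where it was (value of joint gauge_dial between 1.129 and 1.489 rad and velocity of joint gauge_dial between -0.05 and 0.05 rad/s and distance of timer_tip from where it was at the start of the episode below 0.008 m and distance of honey_jar from where it was at the start of the episode below 0.03 m and angle between honey_jar's own z axis and vertical below 0.2 rad); the robot touches nothing.
It fails at once if the tray sealer's timer dial is turned (pointer moved by more than 8 mm) (distance of timer_tip from where it was at the start of the episode above 0.008 m).
It fails at once if the honey jar is knocked over or pushed more than 30 mm (angle between honey_jar's own z axis and vertical above 0.5 rad or distance of honey_jar from where it was at the start of the episode above 0.03 m).
It also fails if it takes over 35 s, if anything falls off the work surface, if the arm or the gripper's body presses on something with over 40 N, if the wrist force passes 120 N, or if a joint passes its speed limit or range.

## Working session

There is one attempt and no reset: what is moved stays moved. The work goes in short steps, Python scripts to look and compute and a shell command to move; the robot and the scene stay as the last step left them, time stands still between calls to the robot, and variables do not carry over. Pictures are saved under pics/ and viewed, and the job is handed in when it is done.

```bash
mkdir -p pics; ls
python3 - <<'E'
from cell import *
import cv2,numpy as np
for n in ("scene","top"):
    im,d=get_image(n); cv2.imwrite(f"pics/{n}0.png",im[:,:,::-1]); np.save(f"pics/{n}0.npy",d); c=calibration(n); print(n,c)
print(state())
E
```

```text
pics
scene {'K': array([[374.21980212,   0.        , 253.17228002],
       [  0.        , 374.21980212, 192.57726884],
       [  0.        ,   0.        ,   1.        ]]), 'extrinsics': array([[ 0.29073576,  0.95679727, -0.00342072, -0.15890042],
       [-0.55467584,  0.17145668,  0.81420963,  0.23434072],
       [ 0.77962006, -0.23482246,  0.58056091, -1.35489172],
       [ 0.        ,  0.        ,  0.        ,  1.        ]])}
top {'K': array([[499.30242116,   0.        , 256.7205171 ],
       [  0.        , 499.30242116, 187.74675799],
       [  0.        ,   0.        ,   1.        ]]), 'extrinsics': array([[-4.75525115e-03, -9.99941475e-01, -9.71776246e-03,
         7.66095066e-05],
       [ 9.96943895e-01, -5.49831778e-03,  7.79271345e-02,
        -5.60536348e-01],
       [-7.79760051e-02, -9.31750087e-03,  9.96911695e-01,
        -1.56283157e+00],
       [ 0.00000000e+00,  0.00000000e+00,  0.00000000e+00,
         1.00000000e+00]])}
{'clock': 0.1, 'joint_pos': array([-1.13500683e+00,  8.74270477e-02,  1.75200053e-01,  1.65981109e+00,
       -1.87688571e-05,  1.57078305e+00]), 'qvel': array([ 2.71229873e-04, -3.26706831e-03,  2.29402792e-03, -9.14056433e-05,
       -1.23373916e-03, -1.03408982e-03]), 'joint_efforts': array([ 6.73543054e-04, -5.21561658e+01,  4.65653372e+01,  1.59972638e-02,
        2.34424584e-05,  2.11441616e-06]), 'eef_pos': array([ 0.23207881, -0.49841308,  0.23863505]), 'tool_rot': array([-0.15296449,  0.6908131 , -0.68995868,  0.15276172]), 'wrist_force': array([ 0.36686151,  1.08491069, -0.73428686]), 'wrist_torque': array([-0.00520252,  0.00102974,  0.00192772]), 'width': 0.08548025485903772}
```

View pics/scene0.png

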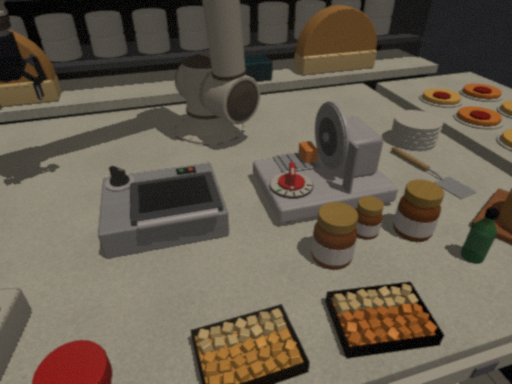

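View pics/top0.png

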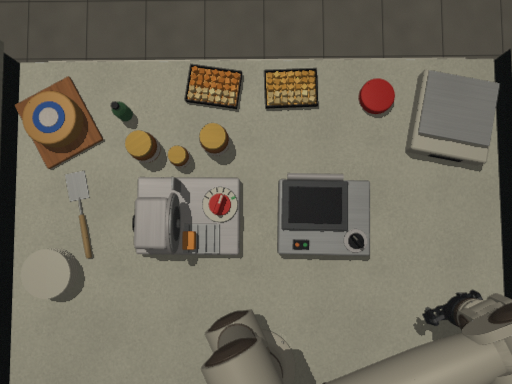

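```bash
cat > h.py <<'E'
import numpy as np,cv2
from cell import calibration
def ray(n,u,v,z):
    c=calibration(n);K=c["K"];E=c["extrinsics"];R,t=E[:3,:3],E[:3,3]
    p=np.linalg.inv(K)@[u,v,1]; d=R.T@np.array([p[0],-p[1],-p[2]]); o=-R.T@t
    return o+d*(z-o[2])/d[2]
def proj(n,P):
    c=calibration(n);q=c["extrinsics"][:3,:3]@np.array(P)+c["extrinsics"][:3,3]
    q=c["K"]@[q[0],-q[1],-q[2]]; return q[:2]/q[2]
def mask(im,box,white=False):
    x0,y0,x1,y1=box; h=cv2.cvtColor(im,cv2.COLOR_BGR2HSV)
    m=((h[...,0]<8)|(h[...,0]>172))&(h[...,1]>150)&(h[...,2]>70)
    k=np.zeros(m.shape,bool);k[y0:y1,x0:x1]=1
    return (m&k).astype(np.uint8)
E
python3 - <<'E'
from h import *
t=cv2.imread("pics/top0.png");s=cv2.imread("pics/scene0.png");dt=np.load("pics/top0.npy")
a=cv2.resize(t[180:230,195:245],None,fx=8,fy=8,interpolation=cv2.INTER_CUBIC)
b=cv2.resize(s[155:205,265:315],None,fx=8,fy=8,interpolation=cv2.INTER_CUBIC)
cv2.imwrite("pics/crop0.png",np.hstack([a,b]))
m=mask(t,(195,180,245,230));M=cv2.moments(m,True);u,v=M['m10']/M['m00'],M['m01']/M['m00'];print("top red",u,v,M['m00'],ray("top",u,v,.08))
m=mask(s,(265,155,315,205));M=cv2.moments(m,True);u,v=M['m10']/M['m00'],M['m01']/M['m00'];print("scene red",u,v,M['m00'],ray("scene",u,v,.09))
for n,u,v,z in [("jar",178,155,.085),("timer",356,241,.119),("slTL",137,178,.057),("slTR",240,178,.057),("slBR",240,254,.057),("slBL",137,254,.057)]: print(n,ray("top",u,v,z).round(3))
print(dt[205,220],dt[190,220],dt[230,230])
E
```

```text
top red 219.46708463949844 204.66457680250784 319.0 [0.50483324 0.11057289 0.08      ]
scene red 291.1980830670926 179.83386581469648 313.0 [0.53014366 0.10230562 0.09      ]
jar [0.658 0.238 0.085]
timer [ 0.394 -0.296  0.119]
slTL [0.59  0.37  0.057]
slTR [0.588 0.049 0.057]
slBR [0.354 0.049 0.057]
slBL [0.355 0.366 0.057]
1.4943205 1.5429764 1.5428594
```

View pics/crop0.png

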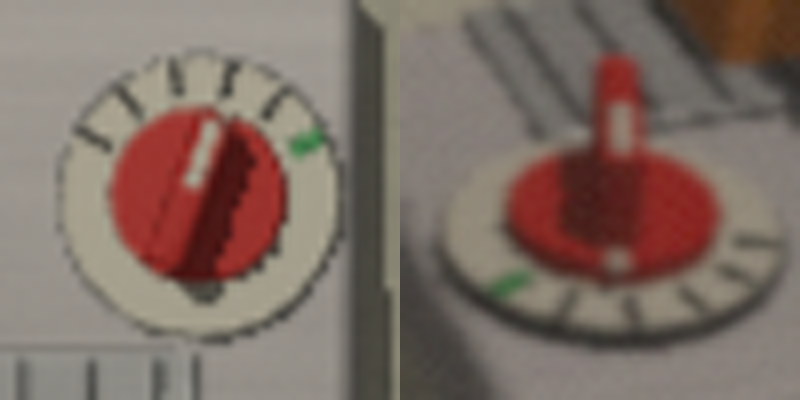

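```bash
cat >> h.py <<'E'
from scipy.spatial.transform import Rotation as Ro
def tool(s):
    R=Ro.from_quat(s["tool_rot"]).as_matrix(); return R
def togo(s,P):
    R=tool(s); return R.T@(np.array(P)-s["eef_pos"])/0.025
E
python3 - <<'E'
from h import *
from cell import state
t=cv2.imread("pics/top0.png");s=cv2.imread("pics/scene0.png")
C={}
for n,im,box in(("top",t,(200,183,240,225)),("scene",s,(266,165,316,203))):
    x0,y0,x1,y1=box;h=cv2.cvtColor(im,cv2.COLOR_BGR2HSV)
    m=((h[...,1]>28)&(h[...,2]>120)&(h[...,0]>15)&(h[...,0]<45)).astype(np.uint8)
    k=np.zeros_like(m);k[y0:y1,x0:x1]=1;m*=k
    nl,l,st,_=cv2.connectedComponentsWithStats(m);i=1+st[1:,4].argmax();m=(l==i).astype(np.uint8)
    pts=np.vstack(cv2.findContours(m,0,1)[0]);e=cv2.fitEllipse(cv2.convexHull(pts));print(n,m.sum(),e,ray(n,*e[0],.060).round(4))
c=ray("top",219.6,204,.06)
# marks, from crop px -> world
f=lambda u,v:(195+u/8-.5,180+v/8-.5)
for nm,u,v,z in [("ringc",201,196,.06),("green",306,145,.06),("m1",278,102,.06),("m2",230,75,.06),("m3",177,75,.06),("m4",130,100,.06),("m5",95,137,.06),("ptA",212,122,.112),("ptB",193,185,.112)]: print(nm,ray("top",*f(u,v),z).round(4))
S=state();print(tool(S).round(3))
E
```

```text
top 474 ((219.4029083251953, 204.09353637695312), (34.06846237182617, 34.82304763793945), 45.32858657836914) [0.5075 0.1125 0.06  ]
scene 115 ((300.0542907714844, 183.55616760253906), (20.638532638549805, 23.416685104370117), 102.56566619873047) [0.5111 0.1358 0.06  ]
ringc [0.5078 0.1118 0.06  ]
green [0.5273 0.0712 0.06  ]
m1 [0.544 0.082 0.06 ]
m2 [0.5546 0.1006 0.06  ]
m3 [0.5547 0.1211 0.06  ]
m4 [0.5451 0.1393 0.06  ]
m5 [0.5308 0.1528 0.06  ]
ptA [0.5331 0.1033 0.112 ]
ptB [0.5095 0.1104 0.112 ]
[[-0.907 -0.001  0.422]
 [-0.422  0.001 -0.907]
 [ 0.    -1.    -0.001]]
```

```bash
python3 -m handwheel '[[[0,0,0],-1],[[0,0,0],-1]]' 1
python3 - <<'E'
from h import *
from cell import state
S=state();print(S["clock"],S["joint_pos"].round(3),S["eef_pos"],togo(S,[.5077,.112,.235]).round(2))
print(ray("scene",291,184.9,.06),proj("scene",[.5077,.112,.06]))
E
```

```text
clock: 0.3
eef_pos: [0.232, -0.4982, 0.2378]
tool_rot: [-0.214, 0.675, -0.673, 0.214]
wrist_force: [-0.4, -0.7, -0.5]
width: 0.0855
0.3 [-1.135  0.088  0.174  1.66   0.     1.392] [ 0.23198271 -0.49815608  0.2377757 ] [-23.08   0.16 -13.59]
[0.50995283 0.11156104 0.06      ] [290.83349167 184.39343649]
```

```bash
python3 -m handwheel '[[[-1,0,-0.59],0],[[-1,0,-0.59],0],[[-1,0,-0.59],0],[[-1,0,-0.59],0],[[-1,0,-0.59],0],[[-1,0,-0.59],0],[[-1,0,-0.59],0],[[-1,0,-0.59],0],[[-1,0,-0.59],0],[[-1,0,-0.59],0],[[-1,0,-0.59],0],[[-1,0,-0.59],0],[[-1,0,-0.59],0],[[-1,0,-0.59],0],[[-1,0,-0.59],0],[[-1,0,-0.59],0],[[-1,0,-0.59],0],[[-1,0,-0.59],0]]'
python3 - <<'E'
from h import *
from cell import state
S=state();print(S["clock"],S["joint_pos"].round(3),S["eef_pos"],togo(S,[.5087,.112,.235]).round(2))
E
```

```text
clock: 2.1
eef_pos: [0.4497, -0.0038, 0.2334]
tool_rot: [-0.215, 0.678, -0.67, 0.211]
wrist_force: [1.0, -0.0, 0.1]
width: 0.085
2.1 [-0.014 -0.145 -0.062  1.662  0.009  2.516] [ 0.44967709 -0.00375841  0.23342802] [-4.59 -0.04 -2.44]
```

Approach, then spin.

```bash
python3 -m handwheel '[[[-1,0,-0.53],0],[[-1,0,-0.53],0],[[-1,0,-0.53],0],[[-1,0,-0.53],0],[[0,0,0],-1],[[0,0,0],-1],[[0,0,0],-1],[[0,0,0],-1],[[0,0,0],-1],[[0,0,0],-1],[[0,0,0],-1],[[0,0,0],-1],[[0,0,0],-1],[[0,0,0],-1],[[0,0,0],-1],[[0,0,0],-1],[[0,0,0],-1],[[0,0,0],-1],[[0,0,0],-1],[[0,0,0],-1]]';  python3 -m handwheel '[[[0,0,0],-1],[[0,0,0],-1],[[0,0,0],-1],[[0,0,0],-1],[[0,0,0],-1],[[0,0,0],-1],[[0,0,0],-1],[[0,0,0],-1],[[0,0,0],-1],[[0,0,0],0]]'
python3 - <<'E'
from h import *
from cell import state
S=state();R=tool(S);print(R[:,1].round(3),S["clock"],S["joint_pos"].round(3),S["eef_pos"],togo(S,[.5087,.112,.235]).round(2),"zyaw",np.degrees(np.arctan2(R[1,2],R[0,2])),"want 73.3")
E
```

```text
clock: 4.1
eef_pos: [0.5008, 0.1059, 0.2247]
tool_rot: [0.611, -0.369, 0.352, -0.605]
wrist_force: [-0.2, 0.2, -0.1]
width: 0.0856
clock: 5.1
eef_pos: [0.4994, 0.1056, 0.2207]
tool_rot: [-0.701, 0.1, -0.077, 0.702]
wrist_force: [-0.0, 0.4, 0.7]
width: 0.0854
[-0.032  0.004 -0.999] 5.1 [0.202 0.016 0.066 1.651 0.011 0.453] [0.49938374 0.1055549  0.22071991] [ 0.28 -0.58  0.34] zyaw 75.64787664672971 want 73.3
```

```bash
python3 -m handwheel '[[[0.28,0.5,0.34],0.5],[[0,0.8,0],0],[[0,0.8,0],0],[[0,0.8,0],0],[[0,0.3,0],0],[[0,0,0],0]]'
python3 - <<'E'
from h import *
from cell import state,get_image
S=state();R=tool(S);print(R[:,1].round(3),S["clock"],S["eef_pos"],togo(S,[.5087,.112,.095]).round(2),"zyaw",np.degrees(np.arctan2(R[1,2],R[0,2])),"want 73.3")
im,d=get_image("scene");b=cv2.resize(im[110:210,240:340,::-1],None,fx=5,fy=5,interpolation=cv2.INTER_CUBIC);cv2.imwrite("pics/s1.png",b)
E
```

```text
clock: 5.7
eef_pos: [0.5058, 0.1126, 0.1374]
tool_rot: [0.699, -0.121, 0.098, -0.698]
wrist_force: [0.1, 0.8, 0.3]
width: 0.0854
[-0.032  0.004 -0.999] 5.7 [0.50576696 0.11258299 0.13736485] [0.17 1.69 0.02] zyaw 72.16099969934143 want 73.3
```

View pics/s1.png

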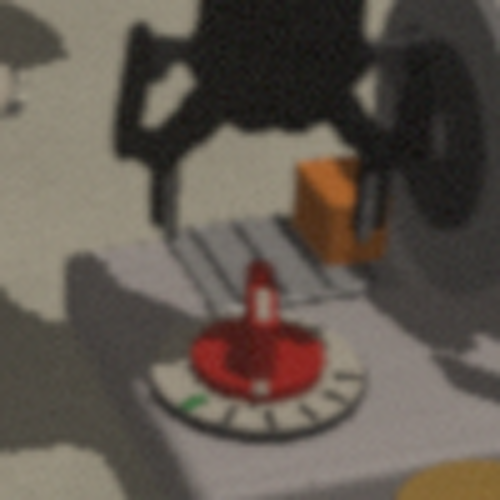

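The picture shows the open fingers (165,215) and (372,225) straddling the red bar (262,290), clear of the blade and cheese. I'll descend and close.

```bash
python3 -m handwheel '[[[0.17,0.7,0.02],-0.2],[[0,0.6,0],0],[[0,0.3,0],0]]';  python3 -m handwheel '[[[0,0,0],0],[[0,0,0],0],[[0,0,0],0],[[0,0,0],0],[[0,0,0],0],[[0,0,0],0]]' 0 25
python3 - <<'E'
from h import *
from cell import state,get_image
S=state();R=tool(S);print(R[:,1].round(3),S["clock"],S["eef_pos"],S["width"],S["wrist_force"],S["wrist_torque"],"zyaw",np.degrees(np.arctan2(R[1,2],R[0,2])),"want 73.3")
E
```

```text
clock: 6.05
eef_pos: [0.5109, 0.1124, 0.1005]
tool_rot: [-0.699, 0.114, -0.095, 0.7]
wrist_force: [-0.7, 0.6, -0.5]
width: 0.0854
clock: 6.65
eef_pos: [0.511, 0.1117, 0.1022]
tool_rot: [-0.699, 0.114, -0.096, 0.699]
wrist_force: [0.5, -0.2, -3.4]
width: 0.0135
[-0.025  0.004 -1.   ] 6.65 [0.51102878 0.11168715 0.10217872] 0.013451935739136495 [ 0.50025007 -0.18826004 -3.3700854 ] [ 0.11772801 -0.14403246  0.1176647 ] zyaw 72.9509513907256 want 73.3
```

```bash
python3 -m handwheel '[[[0,0,0],0],[[0,0,0],0],[[0,0.3,0],0],[[0,0,0],0]]' 0.4;  python3 -m handwheel '[[[0,0,0],0],[[0,0,0],0],[[0,0,0],0],[[0,0,0],0]]' 0 30
python3 - <<'E'
from h import *
from cell import state,get_image
S=state();R=tool(S);print(R[:,1].round(3),S["clock"],S["joint_pos"][5],S["eef_pos"],S["width"],S["wrist_force"],S["wrist_torque"],"zyaw",np.degrees(np.arctan2(R[1,2],R[0,2])))
E
```

```text
clock: 7.05
eef_pos: [0.5112, 0.1121, 0.0946]
tool_rot: [-0.699, 0.113, -0.096, 0.7]
wrist_force: [-1.1, -0.4, -0.5]
width: 0.0341
clock: 7.45
eef_pos: [0.5109, 0.1117, 0.0944]
tool_rot: [-0.699, 0.114, -0.096, 0.699]
wrist_force: [-0.7, -1.5, -0.8]
width: 0.0134
[-0.025  0.004 -1.   ] 7.45 0.5080094816979449 [0.51087502 0.11172589 0.09442648] 0.013387949645905192 [-0.70609592 -1.54692519 -0.82926894] [-0.05636072 -0.00818797  0.05160166] zyaw 72.94665040936216
```

```bash
cat > st.py <<'E'
from h import *
from cell import state
S=state();R=tool(S);print(S["clock"],S["joint_pos"][5].round(3),S["eef_pos"].round(4),S["width"].round(4),S["wrist_force"].round(1),S["wrist_torque"].round(2),"zyaw",np.degrees(np.arctan2(R[1,2],R[0,2])).round(2))
E
python3 -m handwheel '[[[0,0,0],1],[[0,0,0],1],[[0,0,0],1],[[0,0,0],1],[[0,0,0],1],[[0,0,0],1],[[0,0,0],1],[[0,0,0],1]]'; python3 st.py; python3 -m handwheel '[[[0,0,0],0.5]]';python3 st.py; python3 -m handwheel '[[[0,0,0],0.5]]';python3 st.py
```

```text
clock: 8.25
eef_pos: [0.5097, 0.1102, 0.0945]
tool_rot: [0.621, -0.355, 0.337, -0.613]
wrist_force: [-2.3, -3.7, 0.3]
width: 0.0136
clock: 8.35
eef_pos: [0.5096, 0.1101, 0.0944]
tool_rot: [0.613, -0.369, 0.352, -0.604]
wrist_force: [-1.1, -3.4, -2.2]
width: 0.0137
clock: 8.45
eef_pos: [0.5095, 0.11, 0.0944]
tool_rot: [0.604, -0.383, 0.366, -0.595]
wrist_force: [-2.0, -2.0, -0.4]
width: 0.0132Traceback (most recent call last):
  File "st.py", line 3, in <module>
    S=state();R=tool(S);print(S["clock"],S["joint_pos"][5].round(3),S["eef_pos"].round(4),S["width"].round(4),S["wrist_force"].round(1),S["wrist_torque"].round(2),"zyaw",np.degrees(np.arctan2(R[1,2],R[0,2])).round(2))
                                                                                          ^^^^^^^^^^^^^^^^
AttributeError: 'float' object has no attribute 'round'
Traceback (most recent call last):
  File "st.py", line 3, in <module>
    S=state();R=tool(S);print(S["clock"],S["joint_pos"][5].round(3),S["eef_pos"].round(4),S["width"].round(4),S["wrist_force"].round(1),S["wrist_torque"].round(2),"zyaw",np.degrees(np.arctan2(R[1,2],R[0,2])).round(2))
                                                                                          ^^^^^^^^^^^^^^^^
AttributeError: 'float' object has no attribute 'round'
Traceback (most recent call last):
  File "st.py", line 3, in <module>
    S=state();R=tool(S);print(S["clock"],S["joint_pos"][5].round(3),S["eef_pos"].round(4),S["width"].round(4),S["wrist_force"].round(1),S["wrist_torque"].round(2),"zyaw",np.degrees(np.arctan2(R[1,2],R[0,2])).round(2))
                                                                                          ^^^^^^^^^^^^^^^^
AttributeError: 'float' object has no attribute 'round'
```

```bash
sed -i 's/S\["width"\].round(4)/round(S["width"],4)/' st.py; python3 st.py;  python3 -m handwheel '[[[0,0,0],0.6]]';python3 st.py; python3 -m handwheel '[[[0,0,0],0.6]]';python3 st.py
```

```text
8.45 1.324 [0.5095 0.11   0.0944] 0.0132 [-2.  -2.  -0.4] [ 0.08 -0.32  0.19] zyaw 26.09
clock: 8.55
eef_pos: [0.5095, 0.1098, 0.0945]
tool_rot: [0.595, -0.399, 0.382, -0.585]
wrist_force: [3.5, -11.9, -0.8]
width: 0.0135
8.55 1.377 [0.5095 0.1098 0.0945] 0.0135 [  3.5 -11.9  -0.8] [-2.3  -1.06  1.1 ] zyaw 23.04
clock: 8.65
eef_pos: [0.5096, 0.1096, 0.0946]
tool_rot: [0.584, -0.413, 0.397, -0.574]
wrist_force: [-0.2, -4.2, -0.4]
width: 0.0138
8.65 1.43 [0.5096 0.1096 0.0946] 0.0138 [-0.2 -4.2 -0.4] [-0.39 -0.29  2.22] zyaw 20.03
```

```bash
python3 -m handwheel '[[[0,0,0],0],[[0,0,0],0],[[0,0,0],0]]'; python3 st.py
python3 - <<'E'
from h import *
from cell import get_image
im,d=get_image("scene");b=cv2.resize(im[140:210,255:325,::-1],None,fx=8,fy=8,interpolation=cv2.INTER_CUBIC);cv2.imwrite("pics/s2.png",b)
E
```

```text
clock: 8.95
eef_pos: [0.5095, 0.1096, 0.0945]
tool_rot: [0.586, -0.411, 0.396, -0.575]
wrist_force: [-0.3, -3.3, -0.5]
width: 0.0138
8.95 1.423 [0.5095 0.1096 0.0945] 0.0138 [-0.3 -3.3 -0.5] [-0.34 -0.28  1.95] zyaw 20.43
```

View pics/s2.png

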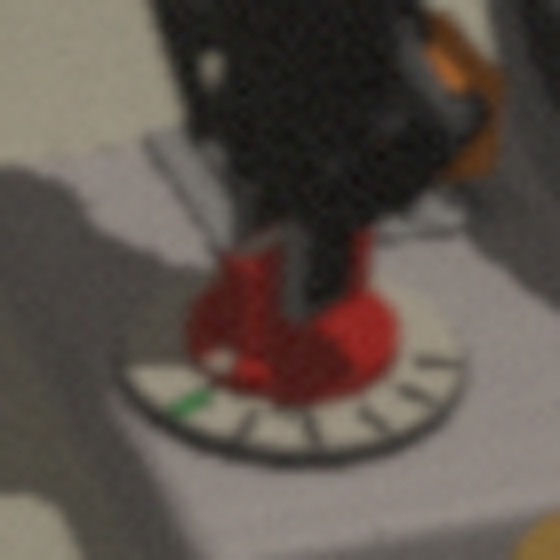

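```bash
python3 -m handwheel '[[[0,0,0],-1],[[0,0,0],-1],[[0,0,0],-1],[[0,0,0],-1],[[0,0,0],-1],[[0,0,0],-1],[[0,0,0],-1],[[0,0,0],-1],[[0,0,0],-1],[[0,0,0],-1],[[0,0,0],-1],[[0,0,0],-1],[[0,0,0],-1],[[0,0,0],-1],[[0,0,0],-1],[[0,0,0],0]]'; python3 st.py
python3 - <<'E'
from h import *
from cell import get_image
im,d=get_image("scene");b=cv2.resize(im[140:210,255:325,::-1],None,fx=8,fy=8,interpolation=cv2.INTER_CUBIC);cv2.imwrite("pics/s3.png",b)
E
```

```text
clock: 10.6
eef_pos: [0.5113, 0.1127, 0.0944]
tool_rot: [-0.701, -0.035, 0.052, 0.71]
wrist_force: [-0.4, 0.3, 0.9]
width: 0.0135
10.6 0.085 [0.5113 0.1127 0.0944] 0.0135 [-0.4  0.3  0.9] [-0.68 -0.01  0.07] zyaw 97.06
```

View pics/s3.png

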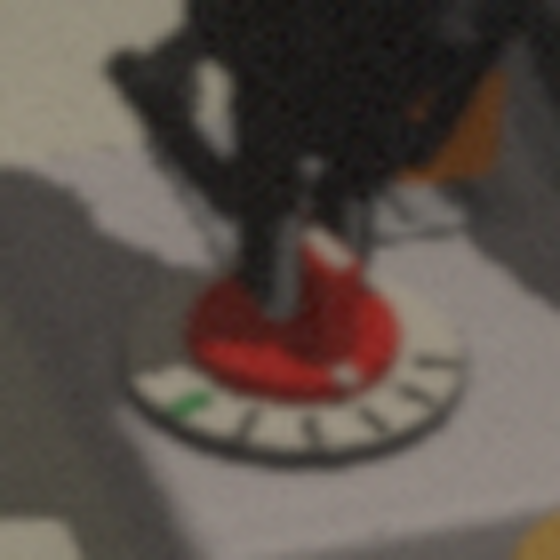

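Run:
```python
from h import *
f=lambda u,v:(255+u/8-.5,140+v/8-.5)
for z,c,L in ((.076,(293,337),[("ptr",347,374),]),(.06,(297,360),[("green",190,402),("m1",245,427),("m2",312,433),("m3",373,420),("m4",418,395)])):
    for nm,u,v in L:
        p=ray("scene",*f(u,v),z); 
        for a in ([.5095,.1115],[.508,.112]): 
            q=p[:2]-a; print(nm,z,p.round(4),np.degrees(np.arctan2(q[1],q[0])).round(1),np.hypot(*q).round(4))
```

```text
ptr 0.076 [0.542 0.116 0.076] 7.8 0.0328
ptr 0.076 [0.542 0.116 0.076] 6.6 0.0342
green 0.06 [0.5205 0.0734 0.06  ] -73.9 0.0397
green 0.06 [0.5205 0.0734 0.06  ] -72.0 0.0406
m1 0.06 [0.5381 0.0849 0.06  ] -42.9 0.0391
m1 0.06 [0.5381 0.0849 0.06  ] -42.0 0.0405
m2 0.06 [0.5472 0.1034 0.06  ] -12.1 0.0385
m2 0.06 [0.5472 0.1034 0.06  ] -12.4 0.0401
m3 0.06 [0.5463 0.1239 0.06  ] 18.7 0.0388
m3 0.06 [0.5463 0.1239 0.06  ] 17.3 0.0401
m4 0.06 [0.538  0.1426 0.06  ] 47.5 0.0422
m4 0.06 [0.538  0.1426 0.06  ] 45.6 0.0428
```

```bash
python3 -m handwheel '[[[0,0,0],-0.75],[[0,0,0],0]]'; python3 st.py;  python3 -m handwheel '[[[0,0,0],0],[[0,0,0],0],[[0,0,0],0],[[0,0,0],0],[[0,0,0],0]]' 1; python3 -m handwheel '[[[0,-0.6,0],0],[[0,-1,0],0],[[0,-1,0],0],[[0,-1,0],0],[[0,-1,0],0],[[0,-1,0],0]]'; python3 st.py
```

```text
clock: 10.85
eef_pos: [0.5113, 0.1129, 0.0944]
tool_rot: [-0.699, -0.056, 0.072, 0.709]
wrist_force: [-0.0, 1.2, 0.3]
width: 0.0134
10.85 0.027 [0.5113 0.1129 0.0944] 0.0134 [-0.   1.2  0.3] [-0.61 -0.02  0.13] zyaw 100.37
clock: 11.35
eef_pos: [0.5116, 0.1131, 0.0946]
tool_rot: [-0.699, -0.052, 0.069, 0.71]
wrist_force: [-0.9, 0.6, -0.1]
width: 0.0839
clock: 11.95
eef_pos: [0.5134, 0.1108, 0.2415]
tool_rot: [-0.699, -0.051, 0.07, 0.71]
wrist_force: [0.5, 0.1, 0.3]
width: 0.0855
11.95 0.033 [0.5134 0.1108 0.2415] 0.0855 [0.5 0.1 0.3] [-0.03 -0.05 -0.04] zyaw 99.74
```

```bash
python3 -m handwheel '[[[0,0,-1],0],[[0,0,-1],0],[[0,0,-1],0],[[0,0,-1],0],[[0,0,-1],0],[[0,0,-1],0],[[0,0,-1],0],[[0,0,-1],0],[[0,0,-1],0],[[0,0,-1],0],[[0,0,-1],0],[[0,0,0],0]]'
python3 - <<'E'
from h import *
from cell import get_image
t,d=get_image("top");s,_=get_image("scene");t=t[:,:,::-1];s=s[:,:,::-1]
cv2.imwrite("pics/t4f.png",t)
a=cv2.resize(t[180:230,195:245],None,fx=8,fy=8,interpolation=cv2.INTER_CUBIC)
b=cv2.resize(s[155:205,265:315],None,fx=8,fy=8,interpolation=cv2.INTER_CUBIC)
cv2.imwrite("pics/t4.png",np.hstack([a,b]))
E
```

```text
clock: 13.15
eef_pos: [0.5628, -0.1703, 0.2575]
tool_rot: [-0.7, -0.058, 0.063, 0.709]
wrist_force: [0.9, 0.5, 0.1]
width: 0.0854
```

View pics/t4.png

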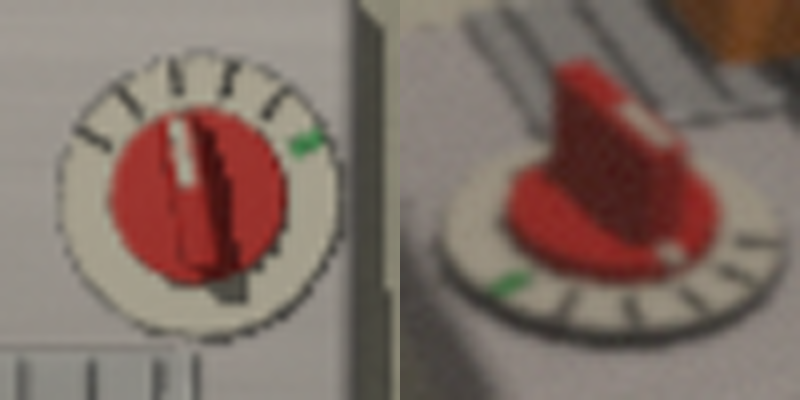

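View pics/t4f.png

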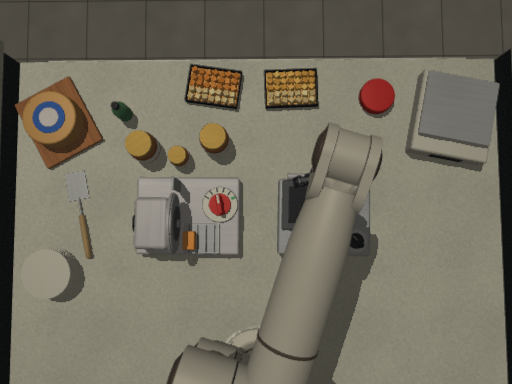

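The top crop shows the white pointer line, from (190,185) to (175,122), aimed at the third black mark (177,75). The jar is still at (178,155), and the arm is clear of everything.

```bash
python3 -c "
from cell import *
print(state()['wrist_force']);print(hand_in())"
```

```text
[ 0.41438181  0.68032393 -0.68350667]
the job is handed in; nothing more can be done
None
```

The red dial is zeroed and set to three clicks, and I handed the job in at about 13 s. I gripped the bar, turned it clockwise to its stop and held it there for more than 0.3 s. I then turned it back three clicks, let go and moved the arm clear.

- **Stop:** the wrist torque rose from about 0.2 to 2 N m there, and the pointer stood at the green mark. The tool twisted about 5° past the bar at the stop. It lined up with the bar again on the way back.
- **Final dial angle:** two readings differ slightly, but both are within the 10° tolerance of the 75° target. The tool angle before release gave about 75°, and the pointer line in the last top picture gave about 78°. That picture shows the pointer at the third black mark.
- **Other objects:** the honey jar was at its starting pixel (178,155) in the last picture. The arm partly hid the sealer's timer dial there, so I did not measure that dial again. The gripper passed near it only at about 0.24 m height, well above it.
- **Contact:** the last wrist force was about 1 N, which is noise level, and the arm was touching nothing.

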